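# Fetch the ink pad from behind the date stamp and glue stick

## Task

I need the red ink pad that lies on the organiser board behind the date stamp and the glue stick. First stand the stamp and the glue stick aside, upright on the cork mat, before the ink pad is moved; then lay the ink pad in the white outline in the middle of the green stamping mat, square with it; only after that put each of the two back upright on the middle of its own rest, the stamp on the blue one and square with it, the glue stick on the round yellow one. Never let either of them fall over, and leave the jar and the stapler alone.

Things in the scene. Friction and masses are not known exactly. Their poses are not given: they have to be found in the camera images.
- date_stamp: Self-inking date stamp, loose, standing upright: black frame 36 (x) x 52 (y) mm at the foot, blue push handle on top, 34 (x) x 58 (y) mm, from 76 to 102 mm above the foot; 102 mm tall in all, handle fixed (does not push in), about 0.12 kg. Starts on the blue rest. Origin: centre of its underside; z up; grasp the handle across x (34 mm).
- glue_stick: Glue stick, loose, standing upright: pale yellow cylinder 25 mm in diameter, 91 mm tall, about 0.04 kg. Starts on the round yellow rest. Origin: centre of its underside; z up along its axis.
- ink_pad: Red tin ink pad, closed, loose, lying flat (not the like one far off at the left): 60 (x) x 90 (y) x 15 (z) mm, about 0.07 kg. Starts on the organiser board, beyond the stamp and glue stick; too long to grasp along y, so grasp it across x (60 mm), which needs the room above the two rests. Origin: centre of its underside; z up.
- board: Organiser board, fixed: dark wood, 200 x 200 mm, top 8 mm above the worktop (its z axis is up, x away from the robot). The two rests stand side by side on its near half, at x = -45 mm, y = +38 and -38 mm (either way round); the ink pad starts near x = +45 mm, y = 0, in a brass outline. Origin: centre of its underside.
- stamp_rest: Blue rectangular rest of the date stamp, fixed on the board: plate 52 (x) x 76 (y) x 4 (z) mm, flat top without a rim. Origin: centre of its underside (on the board's top, 8 mm above the worktop), so its top is at +4 mm, 12 mm above the worktop. Its x axis is the direction the stamp's x axis should lie along (either way round).
- glue_rest: Round yellow rest of the glue stick, fixed on the board: disc 50 mm in diameter, 4 mm thick, flat top without a rim. Origin: centre of its underside (8 mm above the worktop); top at +4 mm.
- side_mat: Cork mat, fixed on the worktop, the side area: 160 (x) x 220 (y) x 4 mm, flat. Origin: centre of its underside, on the worktop; z up, top at +4 mm. To the robot's left or right.
- stamping_mat: Green stamping mat, fixed on the worktop, where the ink pad goes: 110 (x) x 140 (y) x 4 mm, flat, with a printed white outline 65 (x) x 95 (y) mm in the middle. Origin: centre of its underside, on the worktop; z up, top at +4 mm; the ink pad's x lies along its x (either way round). On the side that the cork mat is not.
- jar_yellow: Bystander, loose: empty clear jar with a yellow lid, 92 mm in diameter, 123 mm tall, upright. Origin: centre of its underside. Leave alone.
- stapler: Bystander, loose: dark grey desk stapler lying across the desk to the right of and behind the board, 36 (x) x 138 (y) x 53 (z) mm. Origin: centre of its underside. Leave alone.
There are look-alikes about, which are no part of the job. There is more than one size of the ink_pad; the one meant has the size given above. There is more than one size of the glue_stick; the one meant has the size given above.

How it is judged:
On the way, in this order (a step that is already met when the one before it is completed fails the run):
1. the date stamp and the glue stick both stand released on the cork mat, the ink pad still where it was (x of date_stamp in the frame of side_mat between -0.064 and 0.064 m and y of date_stamp in the frame of side_mat between -0.094 and 0.094 m and z of date_stamp in the frame of side_mat between 0 and 0.012 m and angle between each of date_stamp, glue_stick's own z axis and vertical below 0.1 rad and x of glue_stick in the frame of side_mat between -0.068 and 0.068 m and y of glue_stick in the frame of side_mat between -0.098 and 0.098 m and z of glue_stick in the frame of side_mat between 0 and 0.012 m and contact force between each of date_stamp, glue_stick and the fingers below 0.1 N and distance of ink_pad from where it was at the start of the episode below 0.02 m), for 0.2 s.
2. the ink pad lies released in the middle of the green stamping mat, while the stamp and the glue stick still stand on the cork mat (horizontal distance between ink_pad and stamping_mat below 0.015 m and angle between the x axis of ink_pad and the x axis of stamping_mat, either way round below 0.26 rad and z of ink_pad in the frame of stamping_mat below 0.009 m and angle between each of ink_pad, date_stamp, glue_stick's own z axis and vertical below 0.1 rad and contact force between ink_pad and the fingers below 0.1 N and x of date_stamp in the frame of side_mat between -0.064 and 0.064 m and y of date_stamp in the frame of side_mat between -0.094 and 0.094 m and z of date_stamp in the frame of side_mat between 0 and 0.012 m and x of glue_stick in the frame of side_mat between -0.068 and 0.068 m and y of glue_stick in the frame of side_mat between -0.098 and 0.098 m and z of glue_stick in the frame of side_mat between 0 and 0.012 m), for 0.2 s.
At the end, for the whole second after the job is handed in: Ink pad flat on the green mat, centre within 15 mm, within 15 degrees of square; date stamp upright on the blue rest and glue stick on the yellow rest, each centred within 12 mm, the stamp within 15 degrees of square; all released and at rest (horizontal distance between ink_pad and stamping_mat below 0.015 m and angle between the x axis of ink_pad and the x axis of stamping_mat, either way round below 0.26 rad and z of ink_pad in the frame of stamping_mat below 0.009 m and angle between ink_pad's own z axis and vertical below 0.1 rad and horizontal distance between date_stamp and stamp_rest below 0.012 m and z of date_stamp in the frame of stamp_rest below 0.009 m and angle between each of date_stamp, glue_stick's own z axis and vertical below 0.08 rad and horizontal distance between glue_stick and glue_rest below 0.012 m and z of glue_stick in the frame of glue_rest below 0.009 m and angle between the x axis of date_stamp and the x axis of stamp_rest, either way round below 0.26 rad and linear speed of each of date_stamp, glue_stick, ink_pad below 0.02 m/s and angular speed of each of date_stamp, glue_stick, ink_pad below 0.2 rad/s and contact force between each of date_stamp, glue_stick, ink_pad and the fingers below 0.1 N); the robot touches nothing.
It fails at once if the date stamp or the glue stick falls over (angle between any of date_stamp, glue_stick's own z axis and vertical above 0.6 rad).
It fails at once if the jar or the stapler is moved by more than 20 mm (distance of any of jar_yellow, stapler from where it was at the start of the episode above 0.02 m).
It also fails if it takes over 133 s, if anything falls off the work surface, if the arm or the gripper's body presses on something with over 40 N, if the wrist force passes 120 N, or if a joint passes its speed limit or range.

## Robot

A 7-joint arm with a two-finger parallel gripper is mounted at the origin on a cart in front of the work surface, level with it; the furniture and walls round the work are solid. World frame = base frame: x ahead of the robot, y to its left, z up, the work surface at z = 0. Lengths are in m, angles in rad, forces in N, time in s.
With the tool pointing down it reaches from about 0.425 to 0.875 m from the base axis. Payload 4.7 kg.
Tool frame: the origin (TCP) lies midway between the tips of the shut fingers; the grasp point (between the pads) lies 19 mm behind it; z points along the fingers, y is the line along which they close (so a half turn about z gives the same grasp; the last joint's range is limited). The gripper opens to 87 mm and grips with 3 to 60 N. Pads are 19 mm wide; open, the fingers measure 117 mm over their backs; the gripper's body (75 mm by 190 mm) begins 51 mm behind the grasp point.
Start: joints at [1.32, 0.321, -0.07, 1.45, 0.023, 1.371, -0.057], TCP at [0.17, -0.627, 0.223] pointing down, gripper open.
Joint ranges: [-2.86, 2.86], [-0.3, 2.09], [-1.38, 1.24], [0.06, 2.45], [-1.56, 4.7], [0.09, 2.05], [-2.69, 2.69]. Speed limits (rad/s): [2.57, 2.57, 3.14, 3.14, 3.14, 3.14, 3.14].

## Interface

Orientations are given as a rotation vector (axis times angle).
In Python, from bench import ctrl gives the robot as it stands. The module is installed in compiled form; this text tells all that it offers.
- The arm moves only by the shell command python3 -m handwheel 'ROWS' [FORCE]. ROWS is JSON, a list of rows, each a list of 7 numbers: the finger opening in m, from 0 to 0.087, then the shift along the tool's x, y, z in m, then the turn, a rotation vector about the tool's x, y, z in degrees. A call has 1 to 12 rows; each row shifts and turns the commanded pose from where the row before left it, along the tool's axes as they then stand; what a row does not reach is not made up. A row lasts 1/8 s, in which the tool goes at most 62.5 mm and 10.7 degrees, less where a joint would pass 70% of its speed; a pose out of reach is approached as far as the arm can. A call is refused whole if a number of a shift passes 0.0625 or a number of a turn 10.7, either way. A call with a gripper value outside its range is refused whole. The fingers move at their own pace and stop on an object; FORCE is the grip in N (left out, the last holds). Time passes only in rows, so rows that do not move let the fingers close. It gives the time, the measured TCP pose, the force, the opening and the grip force at its end, in the units of the state.
- ctrl.get_state(): the state, without advancing time (a new reading comes with each control period).
- ctrl.get_image(name): name is "side" or "top"; returns (picture, depth): 384x512x3 uint8, blue, green, red; 384x512 float32, m along the optical axis (not along the pixel's ray), 0 where there is no reading.
- ctrl.camera_info(name): a dict with "intrinsics" (3x3 intrinsics, pixels), "R" (3x3) and "t" (3): a world point X has camera coordinates R X + t. Camera axes: x right, y down, z forward; pixel columns grow to the right and rows downward; lengths in m; the calibration is good to about 2 mm. A picture is of the moment at which its call begins. camera_info takes no time and is no camera call.
- ctrl.close_job(): hands the job in; it is judged then, once.
The state is a dict: "time": time; "joint_positions": joint angles; "qd": joint speeds; "joint_torque": joint torques, N m; "position": TCP position; "tool_rot": TCP orientation; "ft_force": force on the tool from outside, world axes, zero at the start; "torque": the same for the moment, N m; "grip_width": opening from 0.0 (shut) to 1.0 (fully open); "grip_force": force on a finger pad.
Only numpy, scipy, OpenCV 4.12 (cv2) and the standard library are available. Lean on these libraries where they do the work, as an engineer would, in place of code of your own. Each camera call takes 0.05 s, during which the arm holds its last target. There are 200 camera calls.

## Working session

There is one attempt and no reset: what is moved stays moved. The work goes in short steps, Python scripts to look and compute and a shell command to move; the robot and the scene stay as the last step left them, time stands still between calls to the robot, and variables do not carry over. Pictures are saved under pics/ and viewed, at most 14 in all, crops included, and the job is handed in when it is done.

```bash
mkdir -p pics; ls; python3 - <<'E'
from bench import ctrl
import cv2,numpy as np
for n in("top","side"):
    im,d=ctrl.get_image(n); cv2.imwrite(f"pics/{n}0.png",im); np.savez(f"{n}0.npz",im=im,d=d)
    c=ctrl.camera_info(n); print(n,np.round(c["intrinsics"],1).tolist(),np.round(c["R"],3).tolist(),np.round(c["t"],3).tolist(), np.round(-np.array(c["R"]).T@c["t"],3))
s=ctrl.get_state(); print(s["time"],s["position"],s["tool_rot"],s["grip_width"],s["ft_force"])
E
```

```text
pics
top [[429.3, 0.0, 256.6], [0.0, 429.3, 183.3], [0.0, 0.0, 1.0]] [[0.027, -1.0, 0.009], [-0.999, -0.027, -0.045], [0.045, -0.007, -0.999]] [0.073, 0.516, 1.434] [0.448 0.098 1.455]
side [[363.6, 0.0, 254.5], [0.0, 363.6, 199.7], [0.0, 0.0, 1.0]] [[-0.939, -0.344, -0.01], [-0.174, 0.499, -0.849], [0.297, -0.796, -0.528]] [0.506, 0.092, 0.953] [0.208 0.886 0.586]
0.1 [ 0.16993622 -0.62688726  0.22155735] [-3.11240435e+00 -4.14548547e-01  4.94848274e-04] 0.9990362845868537 [ 0.33090687 -0.05206331 -0.86352746]
```

View pics/top0.png

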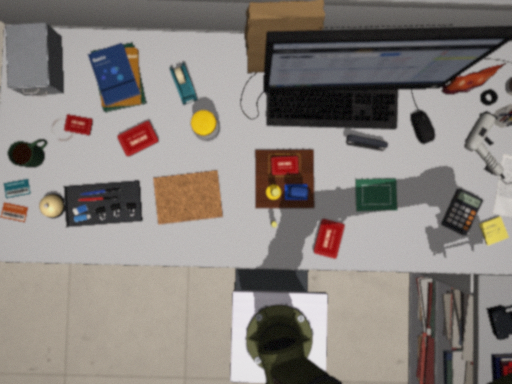

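View pics/side0.png

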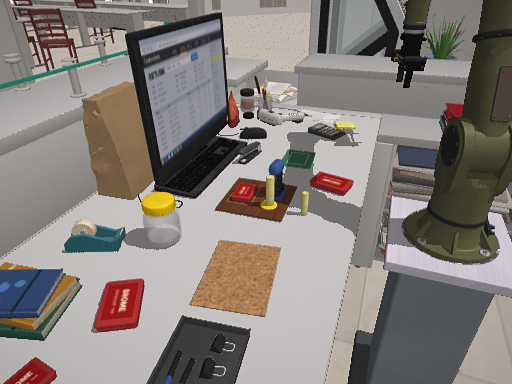

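The top view shows the board at (285,178), with the ink pad at (285,163), the yellow top at (274,192) and the blue handle at (295,192). The cork mat is at (188,196), the green mat at (376,194), the jar at (204,123) and the stapler at (366,141).

Look-alikes:
- **Pads:** (328,238) near the robot, (138,137) on the left, and a small one at (78,124).
- **Glue stick:** a thin one at (274,223).

The pad in the brass outline and the glue stick on the yellow rest fit the description. I'll confirm both with sizes and a crop.

```bash
cat > h.py <<'E'
from bench import ctrl
import cv2,numpy as np
def grab(n):
    im,d=ctrl.get_image(n); return im,d,cv2.cvtColor(im,cv2.COLOR_BGR2HSV)
def ray(n,uv,z):
    c=ctrl.camera_info(n);R=np.array(c["R"]);o=-R.T@np.array(c["t"])
    uv=np.atleast_2d(uv).astype(float)
    d=np.c_[uv,np.ones(len(uv))]@np.linalg.inv(np.array(c["intrinsics"])).T@R
    return o+d*((z-o[2])/d[:,2])[:,None]
def unproj(n,uv,d):
    c=ctrl.camera_info(n);R=np.array(c["R"]);uv=np.atleast_2d(uv).astype(float)
    p=np.c_[uv,np.ones(len(uv))]@np.linalg.inv(np.array(c["intrinsics"])).T*np.asarray(d)[:,None]
    return (p-np.array(c["t"]))@R
def blobs(n,hsv,d,lo,hi,z,box=None,amin=15):
    """blobs of a colour: centroid px, world rect (x,y,size,yaw of long side) at height z, median depth height"""
    m=cv2.inRange(hsv,np.array(lo),np.array(hi))
    if box: k=np.zeros_like(m);k[box[1]:box[3],box[0]:box[2]]=255;m&=k
    out=[];nn,L,S,C=cv2.connectedComponentsWithStats(m)
    for i in range(1,nn):
        if S[i,4]<amin: continue
        v,u=np.nonzero(L==i)
        P=ray(n,np.c_[u,v],z)[:,:2]
        (cx,cy),(w,h),a=cv2.minAreaRect((P*1000).astype(np.float32))
        if w<h: w,h=h,w;a+=90
        dd=d[v,u];Z=np.median(unproj(n,np.c_[u,v][dd>0],dd[dd>0])[:,2])*1000 if (dd>0).any() else -1
        out.append((np.round(C[i],1).tolist(),S[i,4],"rect",round(cx,1),round(cy,1),round(w,1),round(h,1),"yaw",round((a+90)%180-90,1),"mean",np.round(P.mean(0)*1000,1).tolist(),"Z",round(float(Z),1)))
    return out
E
python3 - <<'E'
from h import *
im,d,h=grab("top")
cv2.imwrite("pics/crop.png",cv2.resize(im[140:265,140:410],None,fx=2.96,fy=2.96,interpolation=cv2.INTER_CUBIC))
for nm,lo,hi,z,box in [("red",(0,150,90),(8,255,255),.023,(60,100,350,270)),("red2",(172,150,90),(180,255,255),.023,(60,100,350,270)),("yel",(20,110,90),(34,255,255),.103,(180,95,300,240)),("blue",(105,120,50),(125,255,255),.114,(255,150,320,215)),("cork",(5,90,80),(20,200,255),.004,(145,160,230,230)),("green",(65,60,20),(90,255,200),.004,(340,170,410,220)),("board",(3,60,20),(18,255,125),.008,(245,140,325,215))]:
    print(nm,*blobs("top",h,d,lo,hi,z,box),sep="\n ")
E
```

```text
red
 ([78.1, 124.3], np.int32(298), 'rect', 694.1, 690.4, 84.3, 51.4, 'yaw', 80.2, 'mean', [694.3, 689.7], 'Z', 16.9)
 ([137.5, 138.0], np.int32(621), 'rect', 653.5, 490.0, 115.4, 76.4, 'yaw', -62.7, 'mean', [653.8, 489.7], 'Z', 22.3)
 ([284.3, 165.1], np.int32(452), 'rect', 576.0, -4.1, 95.1, 65.0, 'yaw', -84.3, 'mean', [576.6, -3.6], 'Z', 25.1)
 ([91.2, 198.6], np.int32(56), 'rect', 447.0, 635.8, 73.2, 8.9, 'yaw', -84.0, 'mean', [447.3, 635.1], 'Z', 12.4)
 ([328.8, 239.3], np.int32(573), 'rect', 337.9, -156.6, 115.1, 75.8, 'yaw', -13.1, 'mean', [333.4, -157.6], 'Z', 22.6)
red2
 ([68.0, 125.5], np.int32(15), 'rect', 689.3, 723.3, 23.7, 13.3, 'yaw', 2.7, 'mean', [689.3, 723.3], 'Z', 18.5)
 ([337.9, 227.6], np.int32(16), 'rect', 373.2, -187.5, 20.9, 12.1, 'yaw', 15.2, 'mean', [372.7, -187.3], 'Z', 21.9)
yel
 ([203.2, 122.3], np.int32(535), 'rect', 697.6, 261.2, 79.8, 79.2, 'yaw', 1.6, 'mean', [698.2, 262.1], 'Z', 123.4)
 ([273.1, 191.9], np.int32(196), 'rect', 485.0, 33.9, 47.3, 47.3, 'yaw', -88.5, 'mean', [483.8, 35.0], 'Z', 14.9)
blue
 ([295.8, 191.6], np.int32(352), 'rect', 486.6, -35.9, 68.9, 46.9, 'yaw', -88.5, 'mean', [486.3, -35.2], 'Z', 101.0)
cork
 ([187.4, 196.9], np.int32(2960), 'rect', 462.0, 318.9, 216.0, 156.0, 'yaw', -81.8, 'mean', [461.7, 319.1], 'Z', 5.6)
green
 ([375.6, 194.2], np.int32(1225), 'rect', 487.0, -317.9, 135.9, 105.0, 'yaw', -88.4, 'mean', [488.0, -316.8], 'Z', 6.1)
board
 ([283.0, 177.5], np.int32(2219), 'rect', 531.1, -5.3, 196.5, 196.1, 'yaw', -88.4, 'mean', [535.7, -1.5], 'Z', 9.8)
```

View pics/crop.png

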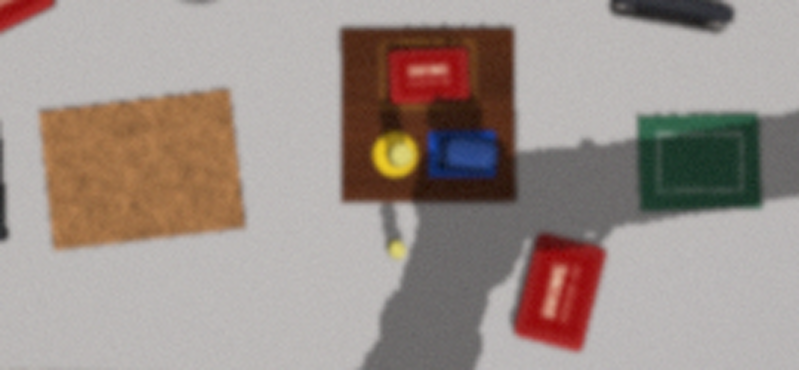

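The crop confirms it. The pad in the brass outline measures about 95×65 mm with blur, against 115×76 for the near and far-left pads and 84×51 for the small one. The thick pale stick stands on the yellow rest, and the thin one in front at crop (397,250) is a look-alike. Next I'll separate the handle and stick top by depth.

```bash
python3 - <<'E'
from h import *
im,d,h=grab("top")
v,u=np.mgrid[0:384,0:512]
P=unproj("top",np.c_[u.ravel(),v.ravel()],d.ravel()).reshape(384,512,3)
def rep(nm,m,z):
    vv,uu=np.nonzero(m); Q=ray("top",np.c_[uu,vv],z)[:,:2]*1000
    r=cv2.minAreaRect(Q.astype(np.float32)); print(nm,m.sum(),np.round([uu.mean(),vv.mean()],1),np.round(Q.mean(0),1),"rect",np.round(r[0],1),np.round(r[1],1),round(r[2],1),"Z",np.round(np.percentile(P[m][:,2],[10,50,90]),3))
box=np.zeros((384,512),bool);box[150:215,255:320]=1
hi=box&(P[...,2]>.07)
n,L,S,C=cv2.connectedComponentsWithStats(hi.astype(np.uint8))
for i in range(1,n):
    if S[i,4]>8: rep("high",L==i,.114 if C[i][0]>285 else .103)
bl=cv2.inRange(h,(105,120,40),(125,255,255))>0
rep("bluerest",bl&box&~cv2.dilate(hi.astype(np.uint8),np.ones((3,3))).astype(bool),.012)
ye=cv2.inRange(h,(20,110,90),(34,255,255))>0
rep("yelrest",ye&box&~hi,.012); rep("yel all",ye&box,.012)
# white outline on green mat: bright minus background
g=np.zeros((384,512),bool);g[181:208,359:394]=1
S_=h[...,1].astype(int);print(im[190:200:9,354:398,1].tolist())
# thin stick and obstacles heights
for nm,b in [("thin",(268,215,280,230)),("jar",(190,108,218,138)),("stapler",(345,130,388,152))]:
    q=P[b[1]:b[3],b[0]:b[2]].reshape(-1,3);q=q[q[:,2]>.03];print(nm,np.round(q.min(0),3),np.round(q.max(0),3))
# HSV of stamp region for height view in side camera
E
```

```text
high 201 [297.7 191.4] [486.9 -41.2] rect [486.5 -40.5] [61.6 34.1] 84.4 Z [0.1   0.114 0.119]
high 50 [274.8 192.2] [482.8  29.9] rect [481.9  30.7] [22.1 22.1] 1.5 Z [0.098 0.104 0.107]
bluerest 93 [291.7 192.1] [487.2 -31.5] rect [489.5 -44.4] [50.5 70.9] 1.5 Z [0.01  0.013 0.018]
yelrest 145 [272.6 191.7] [486.8  32.7] rect [487.5  29.6] [50.4 50.5] 1.5 Z [0.01  0.013 0.017]
yel all 196 [273.2 191.8] [486.3  30.7] rect [487.5  29.6] [50.4 50.5] 1.5 Z [0.01  0.015 0.105]
[[94, 76, 64, 57, 57, 55, 57, 65, 76, 68, 61, 55, 52, 55, 53, 55, 57, 55, 52, 56, 54, 54, 54, 53, 54, 56, 59, 53, 56, 55, 55, 52, 57, 54, 57, 65, 75, 66, 58, 55, 56, 56, 75, 92], [97, 83, 69, 59, 56, 58, 58, 70, 76, 69, 62, 61, 60, 54, 57, 52, 58, 58, 57, 56, 54, 53, 55, 56, 53, 56, 54, 57, 56, 54, 60, 52, 52, 56, 53, 63, 69, 59, 56, 54, 57, 58, 71, 95]]
thin [0.372 0.021 0.034] [0.448 0.098 1.455]
jar [0.448 0.098 0.031] [0.734 0.305 1.455]
stapler [ 0.448 -0.343  0.03 ] [0.681 0.098 1.455]
```

```bash
cat > plan.py <<'E'
import sys,numpy as np
from scipy.spatial.transform import Rotation as Ro
from bench import ctrl
x,y,z,yaw=map(float,sys.argv[1:])   # mm, deg of tool y
s=ctrl.get_state();R=Ro.from_rotvec(s["tool_rot"]).as_matrix();p=np.array(s["position"])*1000
c,n=np.cos(np.radians(yaw)),np.sin(np.radians(yaw))
T=np.array([[-(-n),c,0],[-c,n,0],[0,0,-1]]).T  # cols x,y,z: y=(c,n), z down, x=y×z
T=np.c_[np.cross([c,n,0],[0,0,-1]),[c,n,0],[0,0,-1]]
print("t",round(s["time"],2),"pos",np.round(p,1),"turn(tool,deg)",np.round(np.degrees(Ro.from_matrix(R.T@T).as_rotvec()),1),"shift after turn mm",np.round(T.T@(np.array([x,y,z])-p),1),"grip",round(s["grip_width"]*87,1),round(s["grip_force"],1),"F",np.round(s["ft_force"],1),"q7",round(s["joint_positions"][6],2))
E
python3 -m handwheel '[[0.087,0,0,-0.02,0,0,-10.7],[0.087,0,0,-0.02,0,0,-10.7],[0.087,0,0,0,0,0,-10.7],[0.087,0,0,0,0,0,-10.7],[0.087,0,0,0,0,0,-10.7],[0.087,0,0,0,0,0,-10.7],[0.087,0,0,0,0,0,-10.7],[0.087,0,0,0,0,0,-1.4],[0.087,0,0,0,0,0,0],[0.087,0,0,0,0,0,0]]' 20
python3 plan.py 483.5 30 200 1.5
```

```text
time: 1.45
position: [0.1701, -0.6273, 0.2625]
tool_rot: [-2.195, -2.248, 0.0]
ft_force: [-0.6, -0.1, -0.3]
grip_width: 0.997
grip_force: 0.0
t 1.45 pos [ 170.1 -627.3  262.5] turn(tool,deg) [-0.   0.  -0.1] shift after turn mm [648.9 330.5  62.5] grip 86.8 0.0 F [-0.6 -0.1 -0.3] q7 1.24
```

```bash
python3 -m handwheel '[[0.087,0.054,0.0275,0,0,0,0],[0.087,0.054,0.0275,0,0,0,0],[0.087,0.054,0.0275,0,0,0,0],[0.087,0.054,0.0275,0,0,0,0],[0.087,0.054,0.0275,0,0,0,0],[0.087,0.054,0.0275,0,0,0,0],[0.087,0.054,0.0275,0,0,0,0],[0.087,0.054,0.0275,0,0,0,0],[0.087,0.054,0.0275,0,0,0,0],[0.087,0.054,0.0275,0,0,0,0],[0.087,0.054,0.0275,0,0,0,0],[0.087,0.054,0.0275,0.03,0,0,0]]'>/dev/null
python3 -m handwheel '[[0.087,0,0,0,0,0,0],[0.087,0,0,0,0,0,0]]' >/dev/null; python3 plan.py 483.5 30 67 1.5
python3 - <<'E'
from h import *
im,d,h=grab("side");cv2.imwrite("pics/s1.png",cv2.resize(im[100:240,190:390],None,fx=4,fy=4,interpolation=cv2.INTER_CUBIC))
E
```

```text
t 3.2 pos [481.2  24.3 234.8] turn(tool,deg) [-0.   0.  -0.1] shift after turn mm [  5.7   2.4 167.8] grip 86.9 0.0 F [-0.3 -0.3 -1. ] q7 -0.05
```

View pics/s1.png

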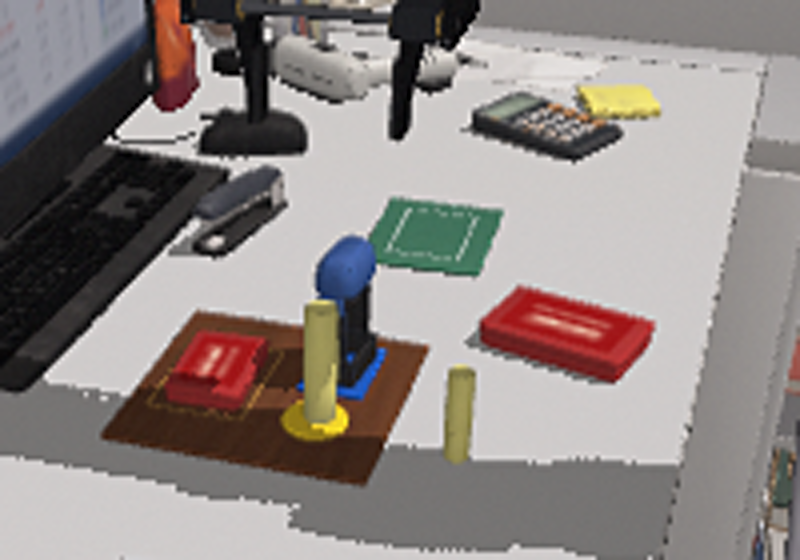

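The side view shows the fingers straddling above the glue stick at crop (320,360), with the stamp at (350,310) and the thin stick at (458,410) clear. Descending now.

```bash
python3 -m handwheel '[[0.087,0.0057,0.0024,0,0,0,0],[0.087,0,0,0.03,0,0,0],[0.087,0,0,0.03,0,0,0],[0.087,0,0,0.03,0,0,0],[0.087,0,0,0.03,0,0,0],[0.087,0,0,0.03,0,0,0],[0.087,0,0,0.018,0,0,0],[0.087,0,0,0,0,0,0],[0.087,0,0,0,0,0,0]]'|head -2
python3 -m handwheel '[[0.02,0,0,0,0,0,0],[0.02,0,0,0,0,0,0],[0.02,0,0,0,0,0,0],[0.02,0,0,0,0,0,0],[0.02,0,0,0,0,0,0],[0.02,0,0,0,0,0,0],[0.02,0,0,0,0,0,0],[0.02,0,0,0,0,0,0]]' 15; python3 plan.py 483.5 30 170 1.5
```

```text
time: 4.38
position: [0.4845, 0.0305, 0.0678]
time: 5.38
position: [0.4835, 0.0305, 0.0667]
tool_rot: [-2.193, -2.25, 0.0]
ft_force: [-0.5, 0.4, -0.5]
grip_width: 0.278
grip_force: 15.0
t 5.38 pos [483.5  30.5  66.7] turn(tool,deg) [-0.  0. -0.] shift after turn mm [-5.000e-01 -1.000e-01 -1.033e+02] grip 24.2 15.0 F [-0.5  0.4 -0.5] q7 -0.28
```

```bash
python3 -m handwheel '[[0.02,0,0,-0.02,0,0,0],[0.02,0,0,-0.03,0,0,0],[0.02,0,0,-0.03,0,0,0],[0.02,0,0,-0.02,0,0,0],[0.02,0,0,0,0,0,0]]'|tail -2
python3 plan.py 453.5 378 62 1.5
```

```text
grip_width: 0.283
grip_force: 15.0
t 6.0 pos [485.1  30.7 169.1] turn(tool,deg) [ 0.2  0.1 -0. ] shift after turn mm [348.  -22.5 107.1] grip 24.6 15.0 F [-0.2  0.4 -0.4] q7 -0.14
```

```bash
python3 -m handwheel '[[0.02,0.015,-0.001,0,0,0,0],[0.02,0.03,-0.002,0,0,0,0],[0.02,0.038,-0.0025,0,0,0,0],[0.02,0.038,-0.0025,0,0,0,0],[0.02,0.038,-0.0025,0,0,0,0],[0.02,0.038,-0.0025,0,0,0,0],[0.02,0.038,-0.0025,0,0,0,0],[0.02,0.038,-0.0025,0,0,0,0],[0.02,0.03,-0.002,0,0,0,0],[0.02,0.03,-0.002,0,0,0,0],[0.02,0.015,-0.001,0,0,0,0],[0.02,0,0,0,0,0,0]]'|tail -1
python3 -m handwheel '[[0.02,0,0,0.02,0,0,0],[0.02,0,0,0.03,0,0,0],[0.02,0,0,0.03,0,0,0],[0.02,0,0,0.01,0,0,0],[0.02,0,0,0,0,0,0],[0.02,0,0,0,0,0,0]]'|tail -1
python3 plan.py 453.5 378 59.5 1.5
python3 - <<'E'
from h import *
im,d,h=grab("side");cv2.imwrite("pics/s2.png",cv2.resize(im[170:340,140:340],None,fx=3.5,fy=3.5,interpolation=cv2.INTER_CUBIC))
E
```

```text
grip_force: 15.0
grip_force: 15.0
t 8.25 pos [452.2 378.2  77.7] turn(tool,deg) [ 0.1 -0.1 -0. ] shift after turn mm [-0.2  1.3 18.2] grip 24.8 15.0 F [0.9 0.2 0. ] q7 -1.07
```

View pics/s2.png

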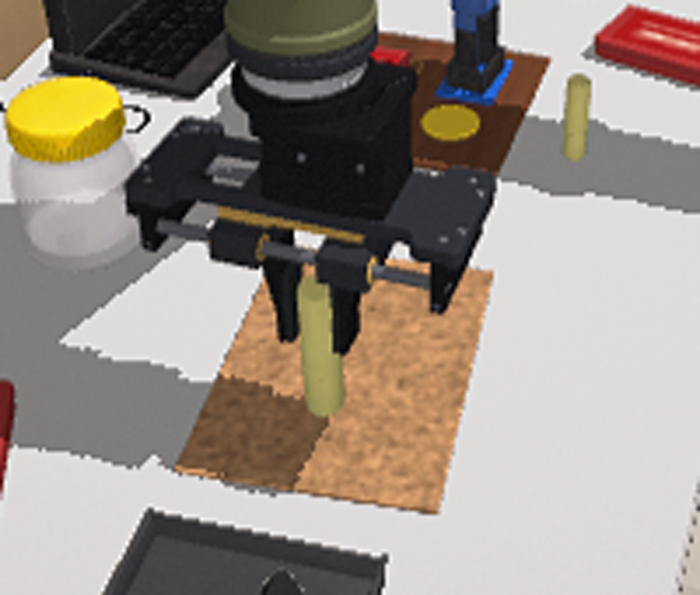

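The stick is held about 2° off vertical, above the cork at crop (322,410). I'll lower it gently.

```bash
python3 -m handwheel '[[0.02,0,0.001,0.01,0,0,0],[0.02,0,0,0.006,0,0,0],[0.02,0,0,0,0,0,0],[0.02,0,0,0,0,0,0]]'|tail -1; python3 plan.py 453.5 378 58.7 1.5
python3 -m handwheel '[[0.02,0,0,0.001,0,0,0],[0.02,0,0,0.001,0,0,0],[0.02,0,0,0,0,0,0]]'|tail -1; python3 plan.py 453.5 378 58.7 1.5
```

```text
grip_force: 15.0
t 8.8 pos [452.6 378.   60.8] turn(tool,deg) [-0. -0. -0.] shift after turn mm [0.  0.9 2.1] grip 24.1 15.0 F [-0.1  0.1  0.5] q7 -1.09
grip_force: 15.0
t 9.18 pos [452.7 377.9  58.8] turn(tool,deg) [ 0.  0. -0.] shift after turn mm [0.1 0.8 0.1] grip 24.4 15.0 F [-0.  -0.2 -0.4] q7 -1.09
```

```bash
python3 -m handwheel '[[0.02,0,0,0.001,0,0,0],[0.02,0,0,0,0,0,0]]'|tail -3; python3 -m handwheel '[[0.03,0,0,0,0,0,0],[0.03,0,0,0,0,0,0],[0.05,0,0,0,0,0,0],[0.075,0,0,0,0,0,0],[0.075,0,0,0,0,0,0],[0.075,0,0,-0.02,0,0,0],[0.075,0,0,-0.03,0,0,0],[0.075,0,0,-0.03,0,0,0],[0.075,0,0,-0.03,0,0,0],[0.075,0,0,-0.03,0,0,0],[0.075,0,0,0,0,0,0]]'|tail -3; python3 plan.py 487 -41 200 -5.5
```

```text
ft_force: [-0.9, -1.6, 4.8]
grip_width: 0.283
grip_force: 15.0
ft_force: [0.0, 0.1, -0.5]
grip_width: 0.864
grip_force: 0.0
t 10.8 pos [453.6 379.6 201.6] turn(tool,deg) [ 0.3 -0.2  7. ] shift after turn mm [-415.4   73.6    1.6] grip 75.2 0.0 F [ 0.   0.1 -0.5] q7 -0.99
```

```bash
python3 - <<'E'
from h import *
im,d,h=grab("side");cv2.imwrite("pics/s3.png",cv2.resize(im[120:340,140:400],None,fx=2.7,fy=2.7,interpolation=cv2.INTER_CUBIC))
im,d,h=grab("top")
v,u=np.mgrid[150:215,255:320];q=np.c_[u.ravel(),v.ravel()];P=unproj("top",q,d[150:215,255:320].ravel())
k=(P[:,2]>.07)&(P[:,2]<.13);Q=ray("top",q[k],.114)[:,:2]*1000
w,V=np.linalg.eigh(np.cov(Q.T));a=np.degrees(np.arctan2(V[1,1],V[0,1]))
print(k.sum(),Q.mean(0),w,"long axis",a)
E
```

```text
200 [486.98310068 -41.0506321 ] [ 86.38155643 292.00267213] long axis 85.40517009416517
```

View pics/s3.png

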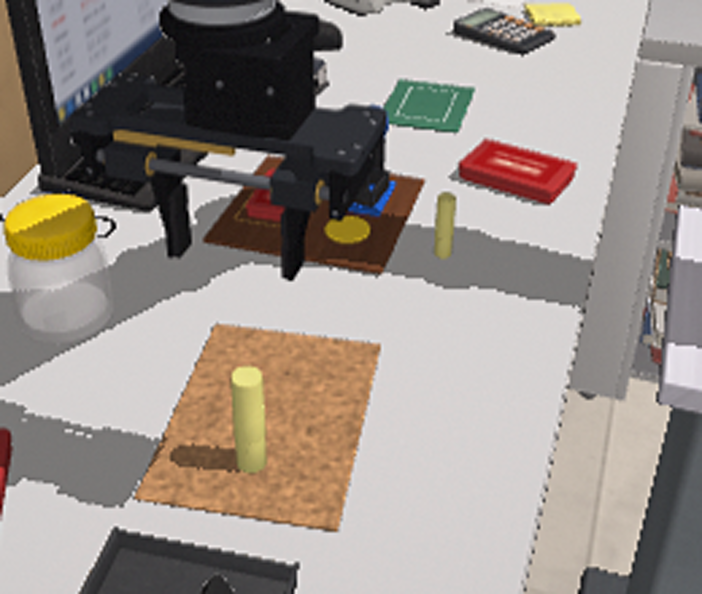

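The glue stick stands upright and released on the cork at crop (250,420). Next is the stamp, whose yaw measures about −4.5°.

```bash
python3 -m handwheel '[[0.075,0,0,0,0,0,6],[0.075,-0.03,0.005,0,0,0,0],[0.075,-0.05,0.0085,0,0,0,0],[0.075,-0.05,0.0085,0,0,0,0],[0.075,-0.05,0.0085,0,0,0,0],[0.075,-0.05,0.0085,0,0,0,0],[0.075,-0.05,0.0085,0,0,0,0],[0.075,-0.05,0.0085,0,0,0,0],[0.075,-0.05,0.0085,0,0,0,0],[0.075,-0.03,0.005,0,0,0,0],[0.075,0,0,0,0,0,0],[0.075,0,0,0,0,0,0]]'|tail -1; python3 plan.py 487 -42 88 -4.5
```

```text
grip_force: 0.0
t 12.4 pos [489.1 -35.1 197.2] turn(tool,deg) [-0.1 -0.1  0. ] shift after turn mm [ -7.1  -1.5 109.2] grip 75.0 0.0 F [ 0.5  0.8 -0.1] q7 -0.08
```

```bash
python3 -m handwheel '[[0.075,-0.007,-0.0015,0,0,0,0],[0.075,0,0,0.03,0,0,0],[0.075,0,0,0.03,0,0,0],[0.075,0,0,0.03,0,0,0],[0.075,0,0,0.018,0,0,0],[0.075,0,0,0,0,0,0],[0.075,0,0,0,0,0,0]]'|tail -4; python3 plan.py 487 -42 88 -4.5
python3 -m handwheel '[[0.05,0,0,0,0,0,0],[0.05,0,0,0,0,0,0],[0.03,0,0,0,0,0,0],[0.03,0,0,0,0,0,0],[0.03,0,0,0,0,0,0],[0.03,0,0,0,0,0,0],[0.03,0,0,0,0,0,0]]' 25; python3 plan.py 487 -42 88 -4.5
```

```text
tool_rot: [2.306, 2.132, 0.001]
ft_force: [-0.1, 0.2, 0.1]
grip_width: 0.861
grip_force: 0.0
t 13.28 pos [488.4 -43.1  90.8] turn(tool,deg) [ 0.1  0.  -0. ] shift after turn mm [ 1.  -1.5  2.8] grip 74.9 0.0 F [-0.1  0.2  0.1] q7 -0.19
time: 14.15
position: [0.4875, -0.0432, 0.0898]
tool_rot: [-2.307, -2.132, 0.0]
ft_force: [-0.3, 0.1, 0.1]
grip_width: 0.378
grip_force: 25.0
t 14.15 pos [487.5 -43.2  89.8] turn(tool,deg) [-0.  0. -0.] shift after turn mm [ 1.2 -0.6  1.8] grip 32.9 25.0 F [-0.3  0.1  0.1] q7 -0.19
```

```bash
python3 -m handwheel '[[0.03,0,0,-0.01,0,0,0],[0.03,0,0,-0.02,0,0,0],[0.03,0,0,-0.02,0,0,0],[0.03,0,0,-0.02,0,0,0],[0.03,0,0,0,0,0,0]]'|tail -2; python3 plan.py 468 276 82 -4.5
```

```text
grip_width: 0.373
grip_force: 24.9
t 14.78 pos [488.8 -43.3 161.4] turn(tool,deg) [ 0.2  0.1 -0. ] shift after turn mm [316.7 -45.8  79.4] grip 32.4 24.9 F [-0.2  0.4 -0.2] q7 -0.1
```

```bash
python3 -m handwheel '[[0.03,0.012,-0.002,0,0,0,0],[0.03,0.025,-0.0035,0,0,0,0],[0.03,0.035,-0.005,0,0,0,0],[0.03,0.035,-0.005,0,0,0,0],[0.03,0.035,-0.005,0,0,0,0],[0.03,0.035,-0.005,0,0,0,0],[0.03,0.035,-0.005,0,0,0,0],[0.03,0.035,-0.005,0,0,0,0],[0.03,0.03,-0.0045,0,0,0,0],[0.03,0.025,-0.0035,0,0,0,0],[0.03,0.012,-0.002,0,0,0,0],[0.03,0,0,0,0,0,0]]'|tail -1
python3 -m handwheel '[[0.03,0,0,0.02,0,0,0],[0.03,0,0,0.03,0,0,0],[0.03,0,0,0.01,0,0,0],[0.03,0,0,0,0,0,0],[0.03,0,0,0,0,0,0]]'|tail -1
python3 plan.py 468 276 82 -4.5
python3 - <<'E'
from h import *
im,d,h=grab("side");cv2.imwrite("pics/s4.png",cv2.resize(im[120:340,140:400],None,fx=2.7,fy=2.7,interpolation=cv2.INTER_CUBIC))
E
```

```text
grip_force: 24.9
grip_force: 24.9
t 16.9 pos [467.6 273.6 100.5] turn(tool,deg) [ 0.1 -0.  -0.1] shift after turn mm [ 2.5  0.3 18.5] grip 33.0 24.9 F [-0.5  0.4 -0.8] q7 -0.95
```

View pics/s4.png

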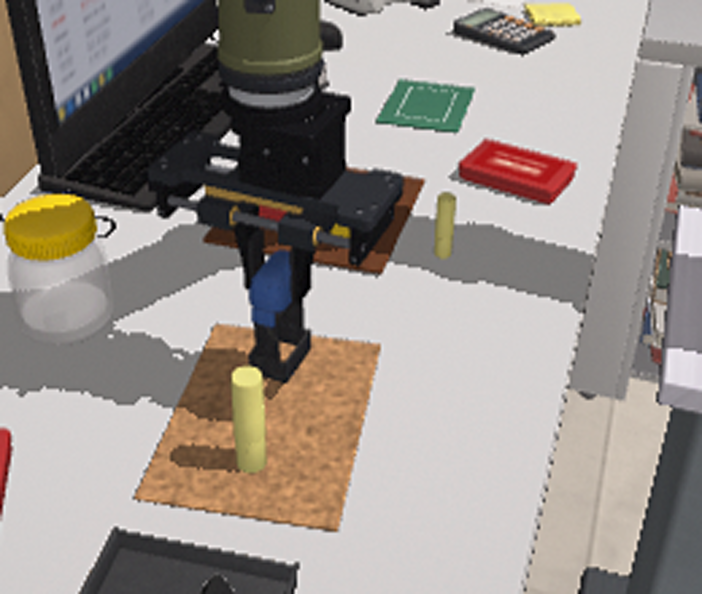

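The stamp is held upright over the cork, foot at crop (283,370), and the glue stick stands at (250,420). Lowering gently.

```bash
python3 -m handwheel '[[0.03,0.002,0,0.01,0,0,0],[0.03,0,0,0.006,0,0,0],[0.03,0,0,0,0,0,0],[0.03,0,0,0.001,0,0,0],[0.03,0,0,0.001,0,0,0],[0.03,0,0,0,0,0,0],[0.03,0,0,0,0,0,0]]'|tail -3;  python3 plan.py 468 276 82 -4.5
```

```text
ft_force: [-0.3, -0.1, -1.8]
grip_width: 0.382
grip_force: 24.9
t 17.82 pos [467.2 275.3  81.8] turn(tool,deg) [ 0.  0. -0.] shift after turn mm [ 0.7  0.8 -0.2] grip 33.2 24.9 F [-0.3 -0.1 -1.8] q7 -0.97
```

```bash
python3 -m handwheel '[[0.03,0,0,0.001,0,0,0],[0.03,0,0,0,0,0,0]]'|tail -3; python3 plan.py 468 276 82 -4.5
```

```text
ft_force: [-1.7, -2.0, 6.2]
grip_width: 0.38
grip_force: 24.9
t 18.07 pos [467.3 275.5  81.8] turn(tool,deg) [ 0.  0. -0.] shift after turn mm [ 0.5  0.7 -0.2] grip 33.0 24.9 F [-1.7 -2.   6.2] q7 -0.97
```

Contact (about 6 N up). Release and withdraw.

```bash
python3 -m handwheel '[[0.04,0,0,0,0,0,0],[0.04,0,0,0,0,0,0],[0.06,0,0,0,0,0,0],[0.075,0,0,0,0,0,0],[0.075,0,0,0,0,0,0],[0.075,0,0,-0.02,0,0,0],[0.075,0,0,-0.03,0,0,0],[0.075,0,0,-0.03,0,0,0],[0.075,0,0,-0.03,0,0,0],[0.087,0,0,0,0,0,0]]'|tail -3
python3 -m handwheel '[[0.087,-0.03,0.005,0,0,0,-5],[0.087,-0.05,0,0,0,0,-5],[0.087,-0.05,0,0,0,0,0],[0.087,-0.05,0,0,0,0,0],[0.087,-0.05,0,0,0,0,0],[0.087,0,0,0,0,0,0]]' |tail -1
python3 plan.py 576 -5 120 5.7
python3 - <<'E'
from h import *
im,d,h=grab("side");cv2.imwrite("pics/s5.png",cv2.resize(im[120:340,140:400],None,fx=2.7,fy=2.7,interpolation=cv2.INTER_CUBIC))
im,d,h=grab("top");np.savez("t5.npz",im=im,d=d)
for nm,lo,hi,z,box in [("red",(0,150,90),(8,255,255),.023,(255,150,320,185)),("yel",(20,60,90),(36,255,255),.095,(145,160,230,230)),("blue",(105,100,40),(125,255,255),.106,(145,160,230,230)),("bluerest",(105,120,40),(125,255,255),.012,(255,170,320,215)),("yelrest",(20,110,60),(34,255,255),.012,(255,170,320,215)),("green",(65,60,20),(90,255,200),.004,(340,170,410,220))]:
    print(nm,*blobs("top",h,d,lo,hi,z,box),sep="\n ")
E
```

```text
ft_force: [1.1, -0.5, -1.0]
grip_width: 0.907
grip_force: 0.0
grip_force: 0.0
t 20.07 pos [484.4  40.6 190.3] turn(tool,deg) [-0.1  0.1 -0.7] shift after turn mm [-54.5  86.6  70.3] grip 86.7 0.0 F [0.1 1.2 0.7] q7 -0.09
red
 ([292.6, 158.8], np.int32(86), 'rect', 597.7, -29.1, 40.2, 26.9, 'yaw', -88.7, 'mean', [598.3, -31.0], 'Z', 23.8)
yel
 ([166.5, 199.0], np.int32(76), 'rect', 451.5, 371.1, 35.1, 27.0, 'yaw', 53.0, 'mean', [452.4, 371.1], 'Z', 93.7)
blue
 ([198.4, 195.0], np.int32(148), 'rect', 467.6, 269.1, 53.4, 25.1, 'yaw', -88.5, 'mean', [467.7, 269.4], 'Z', 106.5)
bluerest
 ([305.2, 191.4], np.int32(46), 'rect', 490.4, -78.0, 50.5, 10.1, 'yaw', 1.2, 'mean', [490.8, -76.9], 'Z', 14.1)
yelrest
green
 ([375.7, 194.3], np.int32(1234), 'rect', 487.0, -317.8, 135.7, 105.0, 'yaw', -88.4, 'mean', [487.7, -317.0], 'Z', 6.0)
```

View pics/s5.png

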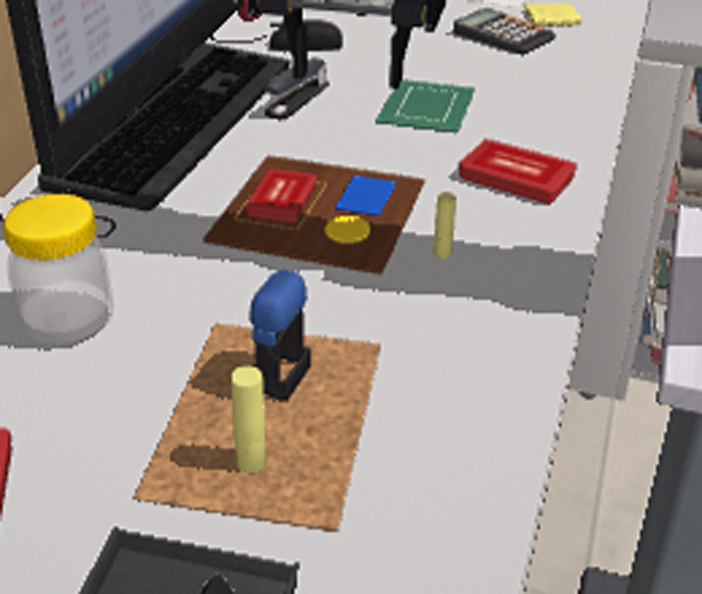

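Both objects stand released on the cork, the stamp at crop (283,340) and the glue stick at (250,420). The pad in its outline at (282,195) is free, so I'll go to it.

```bash
python3 -m handwheel '[[0.087,-0.027,0.043,0,0,0,0],[0.087,-0.027,0.043,0.02,0,0,0],[0.087,0,0,0.03,0,0,0],[0.087,0,0,0,0,0,0],[0.087,0,0,0,0,0,0]]' |tail -1
python3 plan.py 576 -4 11 5.5
```

```text
grip_force: 0.0
t 20.8 pos [575.4   2.3 142. ] turn(tool,deg) [ 0.1 -0.   0.1] shift after turn mm [ -6.3   0.  131. ] grip 87.3 0.0 F [ 0.7 -0.5  0.5] q7 -0.24
```

```bash
python3 - <<'E'
from h import *
f=np.load("top0.npz");im=f["im"];h=cv2.cvtColor(im,cv2.COLOR_BGR2HSV)
m=cv2.inRange(h,(0,150,60),(8,255,255))|cv2.inRange(h,(170,150,60),(180,255,255));k=np.zeros_like(m);k[150:178,265:302]=255;m&=k
c=max(cv2.findContours(m,0,1)[0],key=cv2.contourArea);hull=cv2.convexHull(c);mm=cv2.drawContours(np.zeros_like(m),[hull],-1,255,-1)
v,u=np.nonzero(mm);Q=ray("top",np.c_[u,v],.021)[:,:2]*1000;w,V=np.linalg.eigh(np.cov(Q.T));print(len(u),Q.mean(0),np.sqrt(12*w),np.degrees(np.arctan2(V[1,1],V[0,1]))%180-90)
E
```

```text
592 [577.08900548  -4.0546949 ] [68.25402104 95.827995  ] 2.163628298401406
```

```bash
python3 -m handwheel '[[0.087,-0.006,0,0,0,0,2],[0.087,0,0,0.03,0,0,0],[0.087,0,0,0.03,0,0,0],[0.087,0,0,0.03,0,0,0],[0.087,0,0,0.025,0,0,0],[0.087,0,0,0.01,0,0,0],[0.087,0,0,0.003,0,0,0],[0.087,0,0,0,0,0,0],[0.087,0,0,0,0,0,0]]' |tail -3
python3 plan.py 576 -4 11 3.5
```

```text
ft_force: [-0.0, 0.0, -0.2]
grip_width: 1.0
grip_force: 0.0
t 21.93 pos [576.6  -5.8  13.8] turn(tool,deg) [ 0.1  0.  -0. ] shift after turn mm [ 1.9 -0.4  2.8] grip 87.0 0.0 F [-0.   0.  -0.2] q7 -0.37
```

```bash
python3 -m handwheel '[[0.087,0.0015,0,0.002,0,0,0],[0.087,0,0,0,0,0,0],[0.07,0,0,0,0,0,0],[0.055,0,0,0,0,0,0],[0.055,0,0,0,0,0,0],[0.055,0,0,0,0,0,0],[0.055,0,0,0,0,0,0]]' 30
python3 plan.py 576 -4 11 3.5
```

```text
time: 22.8
position: [0.5757, -0.0043, 0.0108]
tool_rot: [2.153, 2.288, -0.0]
ft_force: [0.5, -0.7, -0.4]
grip_width: 0.688
grip_force: 30.0
t 22.8 pos [575.7  -4.3  10.8] turn(tool,deg) [-0.  0. -0.] shift after turn mm [ 0.3  0.3 -0.2] grip 59.9 30.0 F [ 0.5 -0.7 -0.4] q7 -0.38
```

```bash
python3 -m handwheel '[[0.055,0,0,-0.01,0,0,0],[0.055,0,0,-0.02,0,0,0],[0.055,0,0,-0.03,0,0,0],[0.055,0,0,0,0,0,2],[0.055,0,0,0,0,0,0]]' |tail -2
python3 plan.py 487.5 -317.5 11 1.5
```

```text
grip_width: 0.684
grip_force: 30.0
t 23.43 pos [575.6  -4.6  71. ] turn(tool,deg) [ 0.   0.  -0.1] shift after turn mm [-310.5  -96.3   60. ] grip 59.5 30.0 F [ 0.1 -0.2 -1.3] q7 -0.36
```

```bash
python3 -m handwheel '[[0.055,-0.012,-0.004,0,0,0,0],[0.055,-0.025,-0.008,0,0,0,0],[0.055,-0.035,-0.011,0,0,0,0],[0.055,-0.035,-0.011,0,0,0,0],[0.055,-0.035,-0.011,0,0,0,0],[0.055,-0.035,-0.011,0,0,0,0],[0.055,-0.035,-0.011,0,0,0,0],[0.055,-0.035,-0.011,0,0,0,0],[0.055,-0.03,-0.009,0,0,0,0],[0.055,-0.022,-0.006,0,0,0,0],[0.055,-0.011,-0.003,0,0,0,0],[0.055,0,0,0,0,0,0]]'|tail -1
python3 -m handwheel '[[0.055,0,0,0.02,0,0,0],[0.055,0,0,0.02,0,0,0],[0.055,0,0,0,0,0,0],[0.055,0,0,0,0,0,0]]'|tail -1
python3 plan.py 487.5 -317.5 7.5 1.5
python3 - <<'E'
from h import *
im,d,h=grab("side");cv2.imwrite("pics/s6.png",cv2.resize(im[90:340,140:400],None,fx=2.4,fy=2.4,interpolation=cv2.INTER_CUBIC))
E
```

```text
grip_force: 30.0
grip_force: 30.0
t 25.43 pos [ 488.  -316.    30.6] turn(tool,deg) [-0. -0.  0.] shift after turn mm [-1.4 -0.5 23.1] grip 59.7 30.0 F [ 0.2  0.3 -1. ] q7 0.2
```

View pics/s6.png

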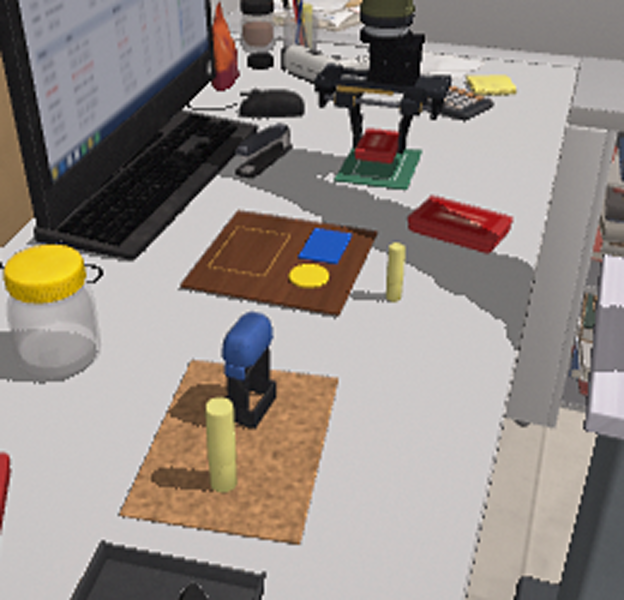

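The pad is held over the green mat at crop (378,150). Lowering it and releasing.

```bash
python3 -m handwheel '[[0.055,-0.0015,0,0.014,0,0,0],[0.055,0,0,0.007,0,0,0],[0.055,0,0,0.001,0,0,0],[0.055,0,0,0.001,0,0,0],[0.055,0,0,0,0,0,0],[0.055,0,0,0,0,0,0]]'|tail -3
python3 plan.py 487.5 -317.5 7 1.5
```

```text
ft_force: [0.2, -0.2, -1.5]
grip_width: 0.685
grip_force: 30.0
t 26.23 pos [ 487.9 -318.3    8.1] turn(tool,deg) [ 0.  0. -0.] shift after turn mm [ 0.8 -0.4  1.1] grip 59.6 30.0 F [ 0.2 -0.2 -1.5] q7 0.18
```

```bash
python3 -m handwheel '[[0.055,0,0,0.001,0,0,0],[0.055,0,0,0,0,0,0],[0.064,0,0,0,0,0,0],[0.064,0,0,0,0,0,0],[0.075,0,0,0,0,0,0],[0.087,0,0,0,0,0,0],[0.087,0,0,0,0,0,0],[0.087,0,0,-0.02,0,0,0],[0.087,0,0,-0.03,0,0,0],[0.087,0,0,-0.05,0,0,0],[0.087,0,0,-0.05,0,0,0],[0.087,0,0,-0.04,0,0,0]]'|tail -3
python3 -m handwheel '[[0.08,0.03,0,0,0,0,3],[0.08,0.05,0,0,0,0,3],[0.08,0.06,0,0,0,0,0],[0.08,0.06,0,0,0,0,0],[0.08,0.06,0,0,0,0,0],[0.08,0.06,0,0,0,0,0],[0.08,0.06,0,0,0,0,0],[0.08,0.05,0,0,0,0,0],[0.08,0.03,0,0,0,0,0],[0.08,0,0,0,0,0,0]]'|tail -1
python3 plan.py 467.5 275 82 -4.5
python3 - <<'E'
from h import *
im,d,h=grab("top")
cv2.imwrite("pics/t7.png",cv2.resize(im[140:265,140:410],None,fx=2.96,fy=2.96,interpolation=cv2.INTER_CUBIC))
for nm,lo,hi,z,box in [("red",(0,150,60),(8,255,255),.019,(340,170,410,220)),("green",(65,60,20),(90,255,200),.004,(340,170,410,220)),("bluerest",(105,120,40),(125,255,255),.012,(255,150,320,215)),("yelrest",(20,110,60),(34,255,255),.012,(255,150,320,215))]:
    print(nm,*blobs("top",h,d,lo,hi,z,box),sep="\n ")
E
```

```text
ft_force: [-0.1, -0.5, 0.5]
grip_width: 1.0
grip_force: 0.0
grip_force: 0.0
t 28.98 pos [517.6 144.6 198.2] turn(tool,deg) [ 0.1 -0.1  0.4] shift after turn mm [126.1 -60.2 116.2] grip 80.0 0.0 F [ 0.4 -0.2  0. ] q7 -0.61
red
 ([377.1, 193.7], np.int32(375), 'rect', 490.0, -317.3, 87.7, 57.0, 'yaw', -88.5, 'mean', [489.2, -317.4], 'Z', 21.5)
green
 ([374.7, 194.5], np.int32(628), 'rect', 487.0, -317.9, 135.4, 105.0, 'yaw', -88.4, 'mean', [486.8, -313.7], 'Z', 5.9)
bluerest
 ([295.5, 191.5], np.int32(347), 'rect', 489.5, -44.4, 70.9, 50.5, 'yaw', -88.5, 'mean', [489.4, -44.4], 'Z', 14.0)
yelrest
 ([273.3, 191.4], np.int32(185), 'rect', 489.8, 29.5, 56.1, 44.5, 'yaw', 30.5, 'mean', [487.7, 30.4], 'Z', 13.7)
```

View pics/t7.png

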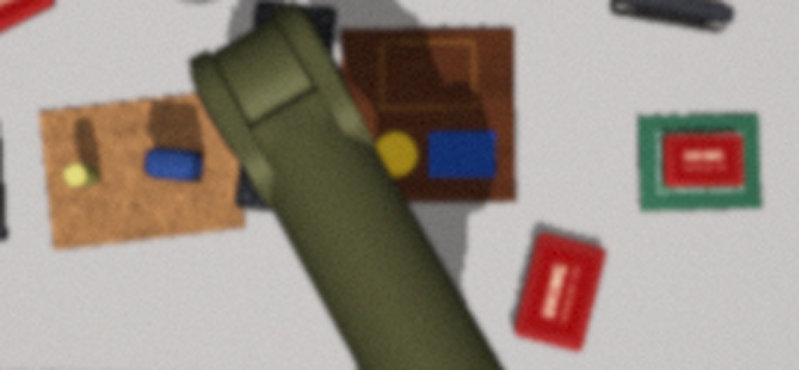

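The ink pad lies square in the outline, about 3 mm off centre at crop (702,160), and the stamp (173,165) and glue stick (75,175) still stand. Next I'll return the stamp.

```bash
python3 -m handwheel '[[0.08,0.03,-0.015,0,0,0,0],[0.08,0.05,-0.023,0,0,0,0],[0.08,0.045,-0.022,0,0,0,0],[0.08,0,0,0,0,0,0],[0.08,0,0,0,0,0,0]]'|tail -1
python3 plan.py 467.3 275.5 83 -4.5
```

```text
grip_force: 0.0
t 29.65 pos [469.2 268.2 197. ] turn(tool,deg) [ 0.1  0.1 -0.1] shift after turn mm [  7.1  -2.5 114. ] grip 80.0 0.0 F [ 0.6  0.1 -0.6] q7 -0.89
```

```bash
python3 -m handwheel '[[0.08,0.007,-0.0025,0,0,0,0],[0.08,0,0,0.03,0,0,0],[0.08,0,0,0.03,0,0,0],[0.08,0,0,0.03,0,0,0],[0.08,0,0,0.023,0,0,0],[0.08,0,0,0,0,0,0],[0.08,0,0,0,0,0,0]]'|tail -1
python3 plan.py 467.3 275.5 83 -4.5
python3 -m handwheel '[[0.05,0,0,0,0,0,0],[0.05,0,0,0,0,0,0],[0.03,0,0,0,0,0,0],[0.03,0,0,0,0,0,0],[0.03,0,0,0,0,0,0],[0.03,0,0,0,0,0,0],[0.03,0,0,0,0,0,0]]' 25|tail -2
python3 plan.py 467.3 275.5 83 -4.5
python3 -m handwheel '[[0.03,0,0,-0.01,0,0,0],[0.03,0,0,-0.02,0,0,0],[0.03,0,0,-0.02,0,0,0],[0.03,0,0,-0.02,0,0,-3],[0.03,0,0,0,0,0,-3],[0.03,0,0,0,0,0,0]]'|tail -2; python3 plan.py 488.5 -44.4 92 1.5
```

```text
grip_force: 0.0
t 30.52 pos [467.1 277.6  84.7] turn(tool,deg) [ 0.1 -0.1 -0. ] shift after turn mm [-2.1  0.4  1.7] grip 80.2 0.0 F [-1.   0.6  0.2] q7 -1.0
grip_width: 0.373
grip_force: 24.8
t 31.4 pos [466.5 277.1  83.8] turn(tool,deg) [ 0.  0. -0.] shift after turn mm [-1.6  0.9  0.8] grip 32.4 24.8 F [-0.5  0.2  0.5] q7 -1.0
grip_width: 0.374
grip_force: 24.8
t 32.15 pos [466.9 277.4 155.1] turn(tool,deg) [ 0.1 -0.  -0.1] shift after turn mm [-322.2   13.2   63.1] grip 32.5 24.8 F [ 0.4 -0.4 -1.1] q7 -0.85
```

```bash
python3 -m handwheel '[[0.03,-0.012,0,0,0,0,0],[0.03,-0.025,0.001,0,0,0,0],[0.03,-0.036,0.0015,0,0,0,0],[0.03,-0.036,0.0015,0,0,0,0],[0.03,-0.036,0.0015,0,0,0,0],[0.03,-0.036,0.0015,0,0,0,0],[0.03,-0.036,0.0015,0,0,0,0],[0.03,-0.036,0.0015,0,0,0,0],[0.03,-0.032,0.0015,0,0,0,0],[0.03,-0.025,0.001,0,0,0,0],[0.03,-0.012,0,0,0,0,0],[0.03,0,0,0,0,0,0]]'|tail -1
python3 -m handwheel '[[0.03,0,0,0.02,0,0,0],[0.03,0,0,0.02,0,0,0],[0.03,0,0,0,0,0,0],[0.03,0,0,0,0,0,0]]'|tail -1; python3 plan.py 488.5 -44.4 92 1.5
python3 - <<'E'
from h import *
im,d,h=grab("side");cv2.imwrite("pics/s8.png",cv2.resize(im[100:340,140:400],None,fx=2.5,fy=2.5,interpolation=cv2.INTER_CUBIC))
E
```

```text
grip_force: 24.8
grip_force: 24.8
t 34.15 pos [487.7 -43.3 114.6] turn(tool,deg) [ 0.1 -0.   0.1] shift after turn mm [-1.2  0.8 22.6] grip 32.7 24.8 F [ 0.6  0.7 -0.5] q7 -0.13
```

View pics/s8.png

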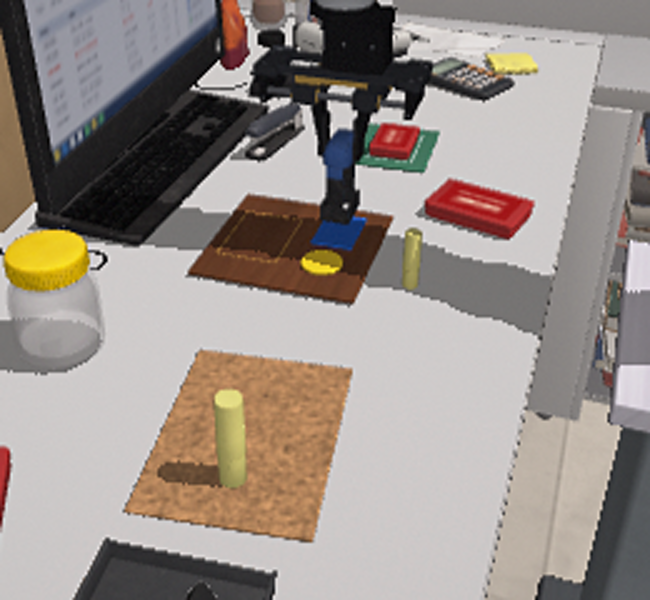

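The stamp hangs upright over the blue rest at crop (340,210). Lowering it.

```bash
python3 -m handwheel '[[0.03,-0.001,0.001,0.012,0,0,0],[0.03,0,0,0.008,0,0,0],[0.03,0,0,0.001,0,0,0],[0.03,0,0,0.001,0,0,0],[0.03,0,0,0,0,0,0],[0.03,0,0,0,0,0,0]]'|sed -n 4p;  python3 plan.py 488.5 -44.4 92 1.5
python3 -m handwheel '[[0.03,0,0,0.001,0,0,0],[0.03,0,0,0,0,0,0]]'|sed -n 4p
```

```text
ft_force: [-0.2, -0.7, -1.5]
t 34.95 pos [488.4 -45.4  92. ] turn(tool,deg) [ 0.  0. -0.] shift after turn mm [ 1.   0.2 -0. ] grip 32.5 24.8 F [-0.2 -0.7 -1.5] q7 -0.17
ft_force: [-0.7, 0.2, 5.0]
```

```bash
python3 -m handwheel '[[0.04,0,0,0,0,0,0],[0.04,0,0,0,0,0,0],[0.06,0,0,0,0,0,0],[0.08,0,0,0,0,0,0],[0.08,0,0,0,0,0,0],[0.08,0,0,-0.02,0,0,0],[0.08,0,0,-0.03,0,0,0],[0.08,0,0,-0.03,0,0,0],[0.08,0,0,-0.03,0,0,0]]'|sed -n 4p
python3 -m handwheel '[[0.08,0.02,-0.002,0,0,0,0],[0.08,0.04,-0.004,0,0,0,0],[0.08,0.05,-0.005,0,0,0,0],[0.08,0.05,-0.005,0,0,0,0],[0.08,0.05,-0.005,0,0,0,0],[0.08,0.05,-0.005,0,0,0,0],[0.08,0.05,-0.005,0,0,0,0],[0.08,0.05,-0.005,0,0,0,0],[0.08,0.04,-0.004,0,0,0,0],[0.08,0.02,-0.002,0,0,0,0],[0.08,0,0,0,0,0,0],[0.08,0,0,0,0,0,0]]'|tail -1; python3 plan.py 452.7 378 60 1.5
python3 - <<'E'
from h import *
im,d,h=grab("top");cv2.imwrite("pics/t9.png",cv2.resize(im[140:265,140:410],None,fx=2.96,fy=2.96,interpolation=cv2.INTER_CUBIC))
v,u=np.mgrid[150:215,255:320];q=np.c_[u.ravel(),v.ravel()];P=unproj("top",q,d[150:215,255:320].ravel())
k=(P[:,2]>.07)&(P[:,2]<.13);Q=ray("top",q[k],.114)[:,:2]*1000
w,V=np.linalg.eigh(np.cov(Q.T));print(k.sum(),Q.mean(0),cv2.minAreaRect(Q.astype(np.float32)),"long axis",np.degrees(np.arctan2(V[1,1],V[0,1])))
E
```

```text
ft_force: [-0.2, 0.0, 0.4]
grip_force: 0.0
t 37.83 pos [435.2 372.7 200.6] turn(tool,deg) [-0.   0.1 -0. ] shift after turn mm [  4.8  17.7 140.6] grip 79.8 0.0 F [0.7 0.3 0.1] q7 -1.02
201 [488.47728321 -44.27728888] ((488.359375, -43.66246032714844), (31.272254943847656, 59.533164978027344), 1.5411463975906372) long axis 92.11872254868953
```

View pics/t9.png

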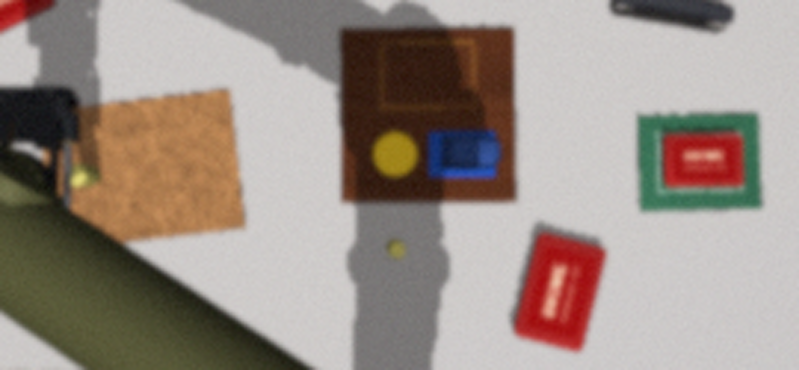

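The stamp stands centred and square on the blue rest at crop (465,152). Now the glue stick.

```bash
python3 -m handwheel '[[0.08,0.0048,0.0177,0,0,0,0],[0.08,0,0,0,0,0,0],[0.08,0,0,0.03,0,0,0],[0.08,0,0,0.03,0,0,0],[0.08,0,0,0.03,0,0,0],[0.08,0,0,0.03,0,0,0],[0.08,0,0,0.02,0,0,0],[0.08,0,0,0,0,0,0],[0.08,0,0,0,0,0,0]]'|sed -n 4p; python3 plan.py 452.7 378 60 1.5
python3 -m handwheel '[[0.05,0,0,0,0,0,0],[0.05,0,0,0,0,0,0],[0.02,0,0,0,0,0,0],[0.02,0,0,0,0,0,0],[0.02,0,0,0,0,0,0],[0.02,0,0,0,0,0,0],[0.02,0,0,0,0,0,0],[0.02,0,0,0,0,0,0]]' 15|tail -2; python3 plan.py 452.7 378 60 1.5
python3 -m handwheel '[[0.02,0,0,-0.02,0,0,0],[0.02,0,0,-0.03,0,0,0],[0.02,0,0,-0.03,0,0,0],[0.02,0,0,-0.02,0,0,0],[0.02,0,0,0,0,0,0]]'|tail -2; python3 plan.py 487.5 30.3 69 1.5
```

```text
ft_force: [0.6, -0.5, -0.5]
t 39.0 pos [453.4 379.2  61.9] turn(tool,deg) [ 0.1 -0.1 -0. ] shift after turn mm [-1.2 -0.8  1.9] grip 80.0 0.0 F [ 0.6 -0.5 -0.5] q7 -1.12
grip_width: 0.283
grip_force: 15.0
t 40.0 pos [453.  378.6  60.7] turn(tool,deg) [-0.  0. -0.] shift after turn mm [-0.6 -0.3  0.7] grip 24.7 15.0 F [ 0.7 -0.8 -0.3] q7 -1.12
grip_width: 0.283
grip_force: 15.0
t 40.62 pos [453.7 379.5 162.8] turn(tool,deg) [ 0.2 -0.1 -0. ] shift after turn mm [-350.    24.6   93.8] grip 24.6 15.0 F [ 0.  -0.1 -1.2] q7 -1.05
```

```bash
python3 -m handwheel '[[0.02,-0.015,0.001,0,0,0,0],[0.02,-0.03,0.002,0,0,0,0],[0.02,-0.038,0.0027,0,0,0,0],[0.02,-0.038,0.0027,0,0,0,0],[0.02,-0.038,0.0027,0,0,0,0],[0.02,-0.038,0.0027,0,0,0,0],[0.02,-0.038,0.0027,0,0,0,0],[0.02,-0.038,0.0027,0,0,0,0],[0.02,-0.032,0.002,0,0,0,0],[0.02,-0.03,0.002,0,0,0,0],[0.02,-0.014,0.001,0,0,0,0],[0.02,0,0,0,0,0,0]]'|tail -1
python3 -m handwheel '[[0.02,0,0,0.02,0,0,0],[0.02,0,0,0.03,0,0,0],[0.02,0,0,0.02,0,0,0],[0.02,0,0,0,0,0,0],[0.02,0,0,0,0,0,0]]'|tail -1
python3 plan.py 487.5 30.5 69 1.5
python3 - <<'E'
from h import *
im,d,h=grab("side");cv2.imwrite("pics/s10.png",cv2.resize(im[100:240,190:390],None,fx=4,fy=4,interpolation=cv2.INTER_CUBIC))
E
```

```text
grip_force: 15.0
grip_force: 15.0
t 42.75 pos [486.6  31.7  91.6] turn(tool,deg) [ 0.1 -0.   0.1] shift after turn mm [-1.2  0.9 22.6] grip 24.5 15.0 F [ 0.7 -0.8  0.7] q7 -0.33
```

View pics/s10.png

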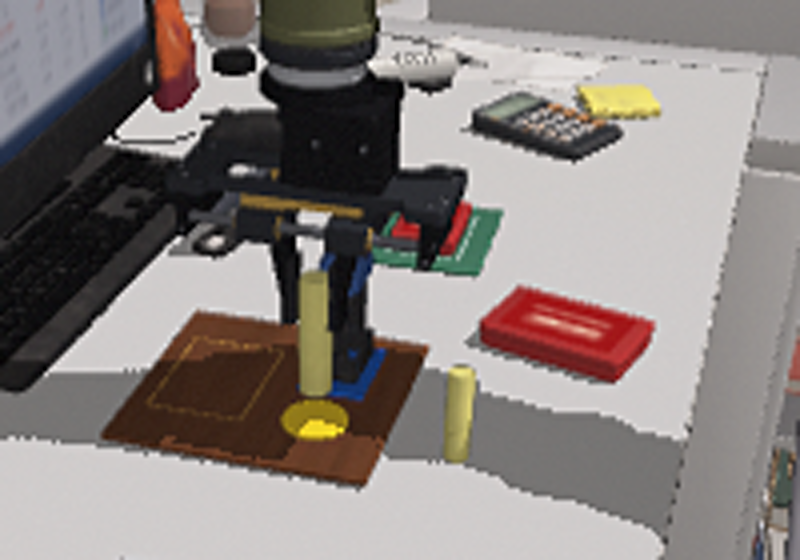

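The stick hangs above the yellow rest at crop (315,390), clear of the stamp.

```bash
python3 -m handwheel '[[0.02,-0.001,0.001,0.012,0,0,0],[0.02,0,0,0.007,0,0,0],[0.02,0,0,0.001,0,0,0],[0.02,0,0,0.001,0,0,0],[0.02,0,0,0,0,0,0],[0.02,0,0,0,0,0,0]]'|sed -n 4p;  python3 plan.py 487.5 30.5 69 1.5
python3 -m handwheel '[[0.02,0,0,0.001,0,0,0],[0.02,0,0,0,0,0,0]]'|sed -n 4p
```

```text
ft_force: [-0.2, 0.6, -0.4]
t 43.55 pos [487.3  29.4  69.9] turn(tool,deg) [ 0.  0. -0.] shift after turn mm [1.1 0.2 0.9] grip 24.7 15.0 F [-0.2  0.6 -0.4] q7 -0.36
ft_force: [0.8, 0.4, 0.3]
```

```bash
python3 -m handwheel '[[0.02,0.001,0,0.001,0,0,0],[0.02,0,0,0,0,0,0]]'|sed -n 4p;  python3 plan.py 487.5 30.5 69 1.5
```

```text
ft_force: [-1.9, -0.3, 7.1]
t 44.05 pos [487.4  30.   68.5] turn(tool,deg) [-0.   0.1 -0. ] shift after turn mm [ 0.5  0.1 -0.5] grip 24.2 15.0 F [-1.9 -0.3  7.1] q7 -0.36
```

Contact. Release, go straight up, and retreat to the left and back.

```bash
python3 -m handwheel '[[0.03,0,0,0,0,0,0],[0.03,0,0,0,0,0,0],[0.05,0,0,0,0,0,0],[0.075,0,0,0,0,0,0],[0.075,0,0,0,0,0,0],[0.075,0,0,-0.02,0,0,0],[0.075,0,0,-0.03,0,0,0],[0.075,0,0,-0.03,0,0,0],[0.075,0,0,-0.04,0,0,0],[0.075,0,0,-0.04,0,0,0]]'|sed -n 4p
python3 -m handwheel '[[0.075,0.04,0,0,0,0,0],[0.075,0.05,0,0,0,0,0],[0.075,0.05,0,0,0,0,0],[0.075,0.05,0,0,0,0,0],[0.075,0.05,0,0,0,0,0],[0.075,0.04,0,0,0,0,0],[0.075,0,0,0,0,0,0],[0.075,0,0,0,0,0,0],[0.075,0,0,0,0,0,0]]'|sed -n 1,2p
python3 - <<'E'
from h import *
a,_,_=grab("side")
im,d,h=grab("top")
cv2.imwrite("pics/f.png",np.vstack([cv2.resize(im[150:220,250:410],(800,350)),cv2.resize(a[100:225,190:390],(400,250))[:, :].repeat(2,1)[:, :800]]))
P=lambda q,b:unproj("top",q,d[b].ravel())
v,u=np.mgrid[150:215,255:320];q=np.c_[u.ravel(),v.ravel()];W=unproj("top",q,d[150:215,255:320].ravel())
for nm,s,z in[("stamp",u.ravel()>285,.114),("glue",u.ravel()<=285,.103)]:
    k=(W[:,2]>.07)&(W[:,2]<.13)&s;Q=ray("top",q[k],z)[:,:2]*1000;print(nm,k.sum(),Q.mean(0).round(1),np.round(cv2.minAreaRect(Q.astype(np.float32))[0],1))
for nm,lo,hi,z,box in [("red",(0,150,60),(8,255,255),.019,(340,170,410,220)),("green",(65,60,20),(90,255,200),.004,(340,170,410,220))]:
    print(nm,*blobs("top",h,d,lo,hi,z,box),sep="\n ")
E
```

```text
ft_force: [1.0, -0.5, 0.2]
time: 46.42
position: [0.4808, 0.3085, 0.2276]
stamp 201 [488.5 -44.3] [488.4 -43.7]
glue 46 [486.4  28.1] [486.7  27.7]
red
 ([377.1, 193.7], np.int32(367), 'rect', 490.0, -317.3, 87.7, 57.0, 'yaw', -88.5, 'mean', [489.2, -317.5], 'Z', 21.3)
green
 ([374.6, 194.6], np.int32(622), 'rect', 487.0, -317.9, 135.5, 105.0, 'yaw', -88.4, 'mean', [486.5, -313.5], 'Z', 5.7)
```

View pics/f.png

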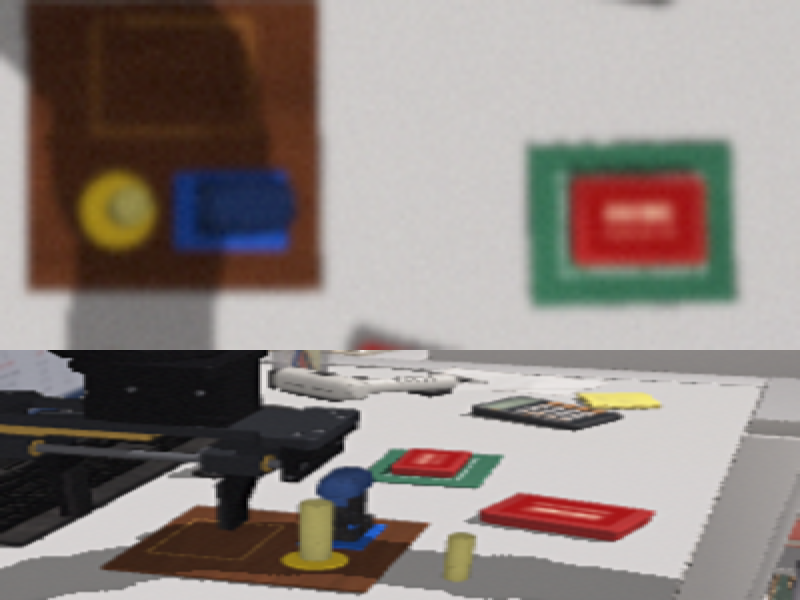

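Everything is in place in the final picture: the stick is about 3 mm off centre, the stamp about 1 mm and the pad about 3 mm, with the gripper clear. Handing in.

```bash
python3 -c "
from bench import ctrl
print(ctrl.close_job())"
```

```text
the job is handed in; nothing more can be done
None
```

I handed the job in at about 46 s. In the last pictures the ink pad lies square in the white outline, about 3 mm off centre. The stamp (about 1 mm off, square) and the glue stick (about 3 mm off) stand upright on their own rests. The arm never went near the jar or the stapler; the system gave no verdict.

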